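# Turn the tabbed divider of a recipe deck over its rings

## Task

Turn the top divider of the recipe deck (the uppermost stiff leaf) over the rings so that it lies flat on the other half of the deck with its other face up; reaching under its index tab and tipping it over is enough, it need not be gripped. Leave the divider beneath it lying where it is, and do not disturb the mug and the spice jar beside the deck.

Things in the scene. Friction and masses are not known exactly. Their poses are not given: they have to be found in the camera images.
- recipe_deck: ring-bound recipe deck fixed to the worktop: dark wooden base 190 (its x) x 200 (its y) x 30 mm high, a block of pages on each half (tops 50 mm up on the -y half, 55 on the +y half), three 36 mm steel rings in a row along its x in the middle, rising to 78 mm. Origin: centre of underside, on the worktop. Both dividers start on the -y half, roughly on the robot's right
- ring_axis (a point): the middle of the row of rings, 58 mm above the worktop: both dividers turn about the line through this point along the deck's x axis
- top_divider (a joint): top divider's angle, rad: 0 lying on the -y half (start), 1.57 upright, 3.14 lying on the +y half. A stiff grey board 172 mm (deck x) x 4 mm thick, reaching 110 mm from the ring axis (10 mm past the base), plus its tab; 60 to 110 g. Turns easily: let go, it sinks back, or once clearly past upright sinks over within about 2 s; within 15 degrees of upright it may stay
- top_tab (a point): middle of the top divider's index tab, on its mid-plane, 130 mm from the ring axis. The tab is 66 mm wide (deck x), centred 50 mm towards the deck's +x end, and spans 110 to 146 mm from the axis; at the start its underside is 56 mm above the worktop with nothing below, and it can be pushed up from below
- lower_divider (a joint): angle of the lower divider, the like board lying 5 mm lower under the top one, about the same axis: 0 lying on the -y half; to be left there
- lower_tab (a point): middle of the lower divider's index tab: same size, but centred 50 mm towards the deck's -x end, so that the two tabs stand side by side with a 34 mm gap
- mug: purple and beige lustre mug, 75 mm across (112 mm with the handle), 107 mm tall, loose, just beyond the deck's +x end; origin at the centre of its underside; a bystander
- spice_jar: glass spice jar with dark cap, 41 mm across, 105 mm tall, loose, just before the deck's -x end; origin at the centre of its underside; a bystander

How it is judged:
At the end, for the whole second after the job is handed in: The top divider lies at rest on the +y half of the deck, turned to more than 3.0 rad (within about 8 degrees of flat); the lower divider still lies on the -y half (below 0.1 rad); the mug and the spice jar stand within 30 mm of where they stood (value of joint top_divider above 3 rad and velocity of joint top_divider below 0.1 rad/s and value of joint lower_divider below 0.1 rad and distance of each of mug, spice_jar from where it was at the start of the episode below 0.03 m); the robot touches nothing.
It fails at once if the lower divider is lifted (more than 0.4 rad) (value of joint lower_divider above 0.4 rad).
It fails at once if the mug is tipped or shoved away (angle between mug's own z axis and vertical above 0.5 rad or distance of mug from where it was at the start of the episode above 0.05 m).
It fails at once if the spice jar is tipped or shoved away (angle between spice_jar's own z axis and vertical above 0.5 rad or distance of spice_jar from where it was at the start of the episode above 0.05 m).
It also fails if it takes over 38 s, if anything falls off the work surface, if the arm or the gripper's body presses on something with over 40 N, if the wrist force passes 120 N, or if a joint passes its speed limit or range.

## Robot

A 6-joint arm with a two-finger parallel gripper is mounted at the origin on a cart in front of the work surface, level with it; the furniture and walls round the work are solid. World frame = base frame: x ahead of the robot, y to its left, z up, the work surface at z = 0. Lengths are in m, angles in rad, forces in N, time in s.
With the tool pointing down it reaches from about 0.375 to 0.975 m from the base axis. Payload 3.8 kg.
Tool frame: the origin (TCP) lies at the very end of the fingers, on their centre line; the grasp point (between the pads) lies 19 mm behind it; z points along the fingers, y is the line along which they close (so a half turn about z gives the same grasp; the last joint's range is limited). The gripper opens to 85 mm and grips with 20 to 120 N. Pads are 22 mm wide; open, the fingers measure 114 mm over their backs; the gripper's body (76 mm by 85 mm) begins 54 mm behind the grasp point. The pads swing forward as they close: fully open they stand 13 mm farther back than shut.
Start: joints at [-1.35, 0.264, 1.604, -0, 1.274, -0.037], TCP at [0.172, -0.653, 0.231] pointing down, gripper open.
Joint ranges: [-2.63, 2.63], [-0.94, 2.18], [0.31, 2.57], [-1.31, 4.45], [0, 2.66], [-2.55, 2.55]. Speed limits (rad/s): [2.57, 2.57, 3.14, 3.14, 3.14, 3.14].

## Interface

Orientations are given as a rotation vector (axis times angle).
In Python, from workcell import * gives the robot as it stands.
- The arm moves only by the shell command python3 -m crank 'ROWS' [OPENING] [FORCE]. ROWS is JSON, a list that holds one entry, the list of rows, each a list of 6 numbers: the shift along the tool's x, y, z in cm, then the turn, a rotation vector about the tool's x, y, z in rad. In form: [[[dx, dy, dz, ax, ay, az], ...]]. A call has 1 to 8 rows; each row shifts and turns the commanded pose from where the row before left it, along the tool's axes as they then stand; what a row does not reach is not made up. A row lasts 1/12 s, in which the tool goes at most 41.7 mm and 7.16 degrees, less where a joint would pass 70% of its speed; a pose out of reach is approached as far as the arm can. A call with a gripper value outside its range is refused whole. OPENING is the finger opening in cm, from 0 to 8.54, set as the call begins (- or left out, the last holds). The fingers move at their own pace and stop on an object; FORCE is the grip in N (left out, the last holds). Time passes only in rows, so rows that do not move let the fingers close. It gives the time, the measured TCP pose, the force, the opening and the grip force at its end, in the units of the state.
- read_state(): the state, without advancing time (a new reading comes with each control period).
- read_camera(name): name is "side" or "top" or "wrist"; returns the picture (384x512x3 uint8, blue, green, red); there is no depth.
- camera_model(name): a dict with "camera_matrix" (3x3 intrinsics, pixels), "R" (3x3) and "t" (3): a world point X has camera coordinates R X + t. Camera axes: x right, y down, z forward; pixel columns grow to the right and rows downward; lengths in m; the calibration is good to about 2 mm. A picture is of the moment at which its call begins: read the wrist's pose just before it. camera_model takes no time and is no camera call; for the wrist camera it gives the pose at the moment of the call.
- finish_job(): hands the job in; it is judged then, once.
The state is a dict: "time": time; "q": joint angles; "joint_vel": joint speeds; "joint_torque": joint torques, N m; "tool_pos": TCP position; "tcp_rot": TCP orientation; "wrist_force": force on the tool from outside, world axes, zero at the start; "torque": the same for the moment, N m; "width": opening from 0.0 (shut) to 1.0 (fully open); "grip_force": force on a finger pad.
Only numpy, scipy, OpenCV 4.12 (cv2) and the standard library are available. Lean on these libraries where they do the work, as an engineer would, in place of code of your own. Each camera call takes 0.05 s, during which the arm holds its last target. There are 200 camera calls.

## Working session

There is one attempt and no reset: what is moved stays moved. The work goes in short steps, Python scripts to look and compute and a shell command to move; the robot and the scene stay as the last step left them, time stands still between calls to the robot, and variables do not carry over. Pictures are saved under pics/ and viewed, at most 10 in all, crops included, and the job is handed in when it is done.

```bash
ls; mkdir -p pics
python3 - <<'E'
from workcell import *
import cv2,json
s=read_state();print(s)
for n in ("side","top"):
    m=camera_model(n);print(n,m)
    cv2.imwrite(f"pics/{n}0.png",read_camera(n))
E
```

```text
pics
{'time': 0.0, 'q': array([-1.34992880e+00,  2.64786956e-01,  1.60542566e+00, -2.15555864e-05,
        1.27367692e+00, -3.68747248e-02]), 'joint_vel': array([ 6.07725996e-04, -1.59465389e-03, -5.14030802e-04,  3.74309238e-05,
        8.19568883e-04,  7.30891195e-05]), 'joint_torque': array([ 1.55749316e-03, -5.15105295e+01, -3.67315400e+01, -6.16745865e-05,
        1.28208796e-02, -3.13391659e-06]), 'tool_pos': array([ 0.17189941, -0.65196851,  0.22991135]), 'tcp_rot': array([-3.11327370e+00, -4.03457035e-01,  3.63411067e-04]), 'wrist_force': array([0.76111757, 0.60062794, 0.07555756]), 'torque': array([-0.00205757, -0.00963625,  0.00563239]), 'grip_force': 0.0, 'width': 1.0008286933438766}
side {'camera_matrix': array([[442.90154407,   0.        , 257.80668043],
       [  0.        , 442.90154407, 194.93440697],
       [  0.        ,   0.        ,   1.        ]]), 'R': array([[ 0.94834296, -0.31712801, -0.00868674],
       [-0.20298789, -0.58551906, -0.78483332],
       [ 0.24380638,  0.74605446, -0.61964602]]), 't': array([-0.51636273,  0.24132215,  0.67015689])}
top {'camera_matrix': array([[487.55619533,   0.        , 256.41122536],
       [  0.        , 487.55619533, 190.68043713],
       [  0.        ,   0.        ,   1.        ]]), 'R': array([[ 0.02543787, -0.99965314, -0.00681989],
       [-0.9958437 , -0.02474294, -0.08765341],
       [ 0.08745426,  0.00902126, -0.99612769]]), 't': array([0.10495416, 0.58440142, 0.96480637])}
```

View pics/top0.png

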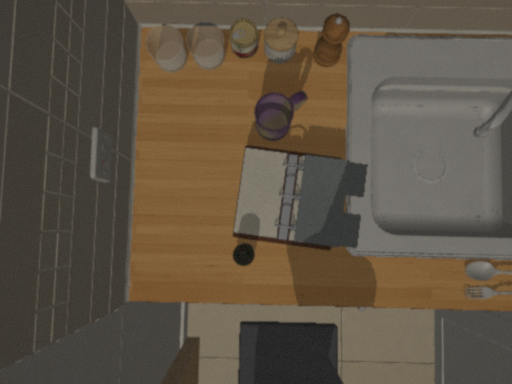

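View pics/side0.png

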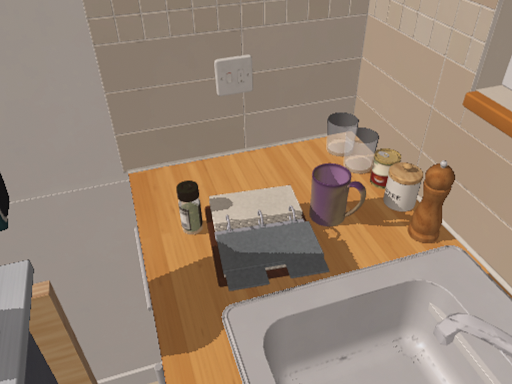

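The top view shows the deck with its +x end up: the grey board is at cols 297–345, the top tab near (355,180), the lower tab near (345,230), the mug at (273,117) and the jar at (243,254). Next I'll mask the board and cast rays onto its plane.

```bash
cat > h.py <<'E'
from workcell import *
import numpy as np,cv2
def ray(n,px,z):
    m=camera_model(n);K,R,t=m["camera_matrix"],m["R"],m["t"]
    d=R.T@np.linalg.solve(K,[px[0],px[1],1]);c=-R.T@t
    return c+d*(z-c[2])/d[2]
def proj(n,X):
    m=camera_model(n);p=m["camera_matrix"]@(m["R"]@np.array(X)+m["t"]);return p[:2]/p[2]
E
python3 - <<'E'
from h import *
im=cv2.imread("pics/top0.png");hsv=cv2.cvtColor(im,cv2.COLOR_BGR2HSV)
print(im[200,320],im[180,355],im[230,345],im[170,352],im[205,348],im[100,360])
m=cv2.inRange(hsv,(80,25,50),(125,255,130));m[:140]=0;m[260:]=0;m[:,:290]=0;m[:,375:]=0
m=cv2.morphologyEx(m,cv2.MORPH_OPEN,np.ones((3,3)))
c=max(cv2.findContours(m,0,2)[0],key=cv2.contourArea)
print(cv2.contourArea(c))
for p in cv2.approxPolyDP(c,2,True)[:,0]: print(p,ray("top",p,.062).round(4))
big=cv2.resize(im[130:270,220:380],None,fx=5,fy=4.28,interpolation=2);cv2.imwrite("pics/crop.png",cv2.convertScaleAbs(cv2.resize(im[130:270,225:380],None,fx=4,fy=4,interpolation=2),alpha=1.6))
E
```

```text
[74 74 74] [50 53 51] [57 60 56] [55 56 54] [86 91 92] [109 113 115]Traceback (most recent call last):
  File "<stdin>", line 6, in <module>
ValueError: max() iterable argument is empty
```

Run:
```python
from h import *
im=cv2.imread("pics/top0.png");hsv=cv2.cvtColor(im,cv2.COLOR_BGR2HSV)
m=cv2.inRange(hsv,(0,0,40),(180,35,84));m[:140]=0;m[260:]=0;m[:,:290]=0;m[:,375:]=0
m=cv2.morphologyEx(m,cv2.MORPH_OPEN,np.ones((3,3)))
c=max(cv2.findContours(m,0,2)[0],key=cv2.contourArea)
print(cv2.contourArea(c))
for p in cv2.approxPolyDP(c,2,True)[:,0]: print(p,ray("top",p,.06).round(4))
b=cv2.convertScaleAbs(cv2.resize(im[130:270,225:380],None,fx=4,fy=4,interpolation=2),alpha=1.6)
cv2.drawContours(b,[((c-[225,130])*4)],-1,(0,0,255),1)
cv2.imwrite("pics/crop.png",b)
```

```text
4947.5
[305 155] [0.6516 0.0252 0.06  ]
[295 240] [0.4842 0.0419 0.06  ]
[355 247] [ 0.4737 -0.0747  0.06  ]
[360 216] [ 0.5341 -0.084   0.06  ]
[343 213] [ 0.5391 -0.0508  0.06  ]
[342 203] [ 0.5586 -0.0486  0.06  ]
[345 194] [ 0.5764 -0.0543  0.06  ]
[363 195] [ 0.5753 -0.0895  0.06  ]
[366 165] [ 0.6347 -0.0951  0.06  ]
[348 160] [ 0.6438 -0.0596  0.06  ]
```

View pics/crop.png

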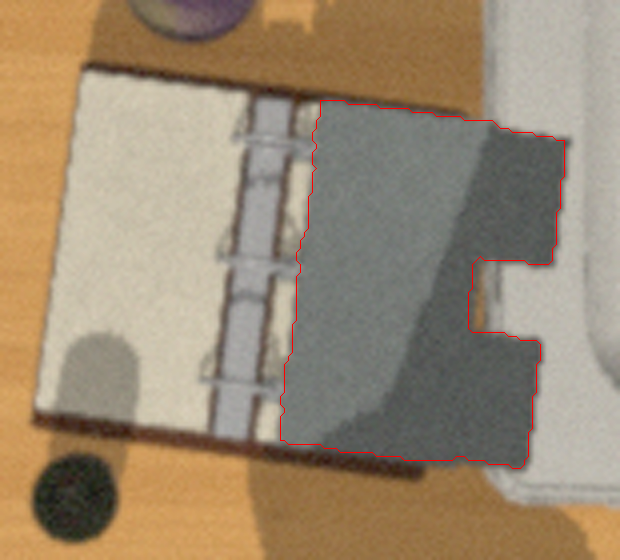

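The board outline fits: the tab is about 66 mm wide with the 34 mm gap, and the deck is yawed about -0.11 rad. That puts the top tab centre at (0.607, -0.076) and the ring axis at (0.571, 0.058). I'll check this with the rings, then move over the sink with the fingers shut.

```bash
python3 - <<'E'
from h import *
print("mid ring (z~.07)",ray("top",(289.5,195.5),.07).round(4))
for nm,X in dict(ring=(.5714,.0583,.058),tab=(.6068,-.0764,.06),tabedge=(.605,-.0923,.06)).items(): print(nm,proj("side",X).round(),proj("top",X).round())
E
python3 -m crank '[[[3.6,-2.26,0,0,0,0],[3.6,-2.26,0,0,0,0],[3.6,-2.26,0,0,0,0],[3.6,-2.26,0,0,0,0],[3.6,-2.26,0,0,0,0],[3.6,-2.26,0,0,0,0]]]' 0 30
python3 -m crank '[[[3.6,-2.26,0,0,0,0],[3.6,-2.26,0,0,0,0],[3.6,-2.26,0,0,0,0],[3.6,-2.26,0,0,0,0],[3.6,-2.26,0,0,0,0],[3.6,-2.26,0,0,0,0]]]'
python3 -m crank '[[[0,0,0,0,0,-0.124],[0,0,0,0,0,-0.124],[0,0,0,0,0,-0.124],[0,0,0,0,0,-0.124],[0,0,0,0,0,-0.124],[0,0,0,0,0,-0.124],[0,0,0,0,0,-0.124]]]'
python3 -c "from h import *;print(read_state()['q'].round(3))"
```

```text
mid ring (z~.07) [0.5699 0.0548 0.07  ]
ring [261. 220.] [287. 195.]
tab [308. 266.] [356. 179.]
tabedge [311. 273.] [365. 180.]
time: 0.6
tool_pos: [0.3437, -0.4683, 0.2308]
tcp_rot: [-3.115, -0.403, 0.0]
wrist_force: [0.6, -0.2, -0.6]
width: 0.142
grip_force: 0.0
time: 1.1
tool_pos: [0.5145, -0.2857, 0.2309]
tcp_rot: [-3.115, -0.404, 0.001]
wrist_force: [-0.4, -0.5, 0.1]
width: 0.001
grip_force: 0.0
time: 1.68
tool_pos: [0.5135, -0.2873, 0.2306]
tcp_rot: [-2.651, -1.684, 0.001]
wrist_force: [0.3, -1.7, -0.0]
width: -0.002
grip_force: 0.0
[-0.553  0.103  1.795  0.     1.246 -0.114]
```

```bash
python3 -m crank '[[[0,0,0,0,0.12,0],[0,0,0,0,0.12,0],[0,0,0,0,0.12,0],[0,0,0,0,0.12,0]]]'
python3 -c "from h import *;print(read_state()['q'].round(3))"
```

```text
time: 2.02
tool_pos: [0.5144, -0.2878, 0.2326]
tcp_rot: [-2.389, -1.509, -0.594]
wrist_force: [0.1, -0.1, -0.4]
width: -0.001
grip_force: 0.0
[-0.814  0.189  1.768  0.459  1.39  -0.502]
```

```bash
python3 -m crank '[[[0,0,0,0,0.12,0],[0,0,0,0,0.12,0],[0,0,0,0,0.12,0],[0,0,0,0,0.12,0],[0,0,0,0,0.12,0],[0,0,0,0,0,0]]]'
cat > st.py <<'E'
from h import *
from scipy.spatial.transform import Rotation as Ro
s=read_state();R=Ro.from_rotvec(s["tcp_rot"]).as_matrix();p=s["tool_pos"]
print("q",s["q"].round(2),"F",s["wrist_force"].round(1),"t",round(s["time"],2));print(p.round(4));print(R.round(3))
ring=np.array([.5714,.0583,.058]);dx=np.array([.994,-.11,0]);dy=np.array([.11,.994,0])
d=p-ring;print("deck mm",(1e3*np.array([d@dx,d@dy,p[2]])).round(1))
def tool(x,y,z): # deck target (m), z world -> tool cm
    return (100*R.T@(np.array([*(ring+x*dx+y*dy)[:2],z])-p)).round(2)
E
python3 - <<'E'
from st import *
b=R[:,2]
ex=np.array([.6116,-.0789,.030])
print("pre(12cm back)",(100*R.T@(ex-.12*b-p)).round(2),(ex-.12*b).round(3))
E
```

```text
time: 2.52
tool_pos: [0.5113, -0.288, 0.2252]
tcp_rot: [-1.948, -1.216, -1.168]
wrist_force: [-0.8, 0.1, -2.0]
width: -0.0
grip_force: 0.0
q [-1.02  0.44  1.74  0.85  1.7  -0.8 ] F [-0.8  0.1 -2. ] t 2.52
[ 0.5113 -0.288   0.2252]
[[ 0.21   0.901  0.379]
 [ 0.415 -0.434  0.8  ]
 [ 0.885 -0.011 -0.465]]
deck mm [ -21.6 -350.9  225.2]
pre(12cm back) [-6.49  0.17 17.61] [ 0.566 -0.175  0.086]
```

```bash
python3 -m crank '[[[-1.08,0.03,2.9,0,0,0],[-1.08,0.03,2.9,0,0,0],[-1.08,0.03,2.9,0,0,0],[-1.08,0.03,2.9,0,0,0],[-1.08,0.03,2.9,0,0,0],[-1.08,0.03,2.9,0,0,0],[0,0,0,0,0,0]]]'
python3 - <<'E'
from st import *
print("ins",tool(.055,-.132,.030))
a=read_camera("side")[150:384,150:500]; cv2.imwrite("pics/s1.png",cv2.convertScaleAbs(cv2.resize(a,None,fx=2,fy=2),alpha=1.3))
E
```

```text
time: 3.1
tool_pos: [0.5667, -0.172, 0.0882]
tcp_rot: [-1.947, -1.23, -1.16]
wrist_force: [-1.8, 1.7, -0.4]
width: 0.001
grip_force: 0.0
q [-0.84  0.55  1.9   0.96  1.43 -0.93] F [-1.8  1.7 -0.4] t 3.1
[ 0.5667 -0.172   0.0882]
[[ 0.207  0.905  0.372]
 [ 0.425 -0.426  0.799]
 [ 0.881 -0.007 -0.472]]
deck mm [  20.6 -229.4   88.2]
ins [-0.25  0.14 11.85]
```

View pics/s1.png

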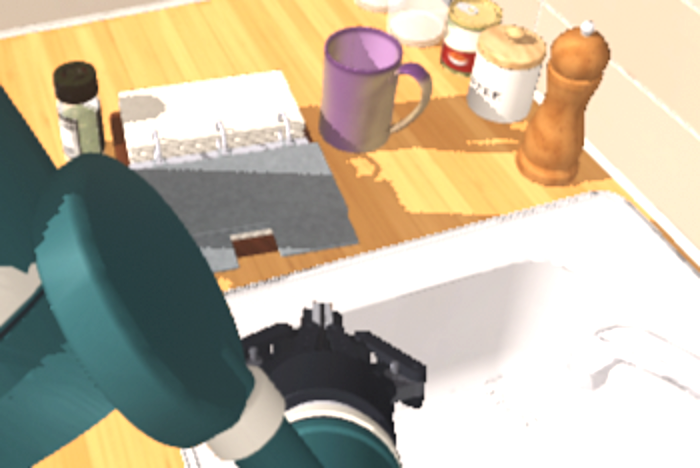

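The fingertips are at crop (322,305), pointing at the top tab (crop 280–358, 245). The faucet at (620,340) is well clear of the hand. Inserting under the tab.

```bash
python3 -m crank '[[[-0.05,0.02,2.4,0,0,0],[-0.05,0.02,2.4,0,0,0],[-0.05,0.03,2.4,0,0,0],[-0.05,0.03,2.4,0,0,0],[-0.05,0.03,2.2,0,0,0],[0,0,0,0,0,0]]]'
python3 - <<'E'
from st import *
a=read_camera("side")[170:320,200:400]; cv2.imwrite("pics/s2.png",cv2.resize(a,None,fx=4,fy=4))
for y,z in((-.132,.066),(-.130,.09)): print(tool(.055,y,z))
E
```

```text
time: 3.65
tool_pos: [0.614, -0.0829, 0.0343]
tcp_rot: [-1.948, -1.234, -1.166]
wrist_force: [-0.3, 0.8, 0.0]
width: -0.004
grip_force: 0.0
q [-0.68  0.61  1.95  1.1   1.29 -0.98] F [-0.3  0.8  0. ] t 3.65
[ 0.614  -0.0829  0.0343]
[[ 0.202  0.904  0.377]
 [ 0.427 -0.427  0.797]
 [ 0.882 -0.    -0.472]]
deck mm [  57.8 -135.7   34.3]
[ 2.91 -0.39 -1.27]
[ 5.12 -0.45 -2.24]
```

View pics/s2.png

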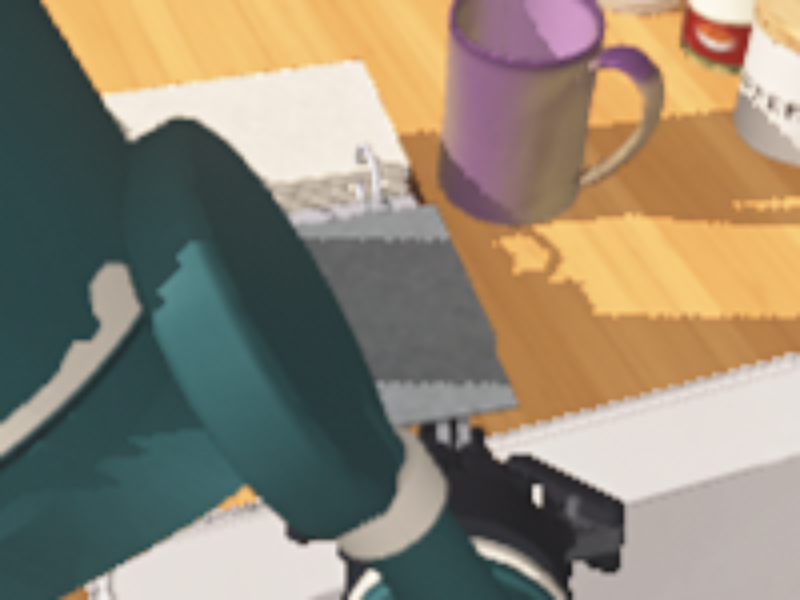

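The fingers disappear beneath the tab edge at crop (450,420), with no contact force. Next I'll compute the arc.

Run:
```python
from st import *
prev=p;c=[]
for i,th in enumerate(range(5,121,5)):
    t=np.radians(th);f=min(1,th/60);rho=.133-.008*f;o=.013-.004*f
    y=-rho*np.cos(t)-o*np.sin(t);z=.058+rho*np.sin(t)-o*np.cos(t)
    w=np.array([*(ring+.055*dx+y*dy)[:2],z]);print(th,(100*R.T@(w-prev)).round(2),w.round(3));prev=w
```

```text
q [-0.68  0.61  1.95  1.1   1.29 -0.98] F [-0.3  0.3  0.5] t 3.7
[ 0.6141 -0.0844  0.0351]
[[ 0.201  0.904  0.378]
 [ 0.427 -0.428  0.796]
 [ 0.881  0.001 -0.472]]
deck mm [  58.2 -137.1   35.1]
5 [ 2.06 -0.43 -0.78] [ 0.611 -0.08   0.057]
10 [ 1.09 -0.04 -0.46] [ 0.612 -0.079  0.069]
15 [ 1.12 -0.07 -0.37] [ 0.612 -0.077  0.08 ]
20 [ 1.14 -0.1  -0.27] [ 0.612 -0.073  0.092]
25 [ 1.15 -0.13 -0.17] [ 0.613 -0.069  0.103]
30 [ 1.15 -0.17 -0.07] [ 0.613 -0.064  0.113]
35 [ 1.14 -0.19  0.03] [ 0.614 -0.058  0.123]
40 [ 1.12 -0.22  0.13] [ 0.615 -0.052  0.132]
45 [ 1.09 -0.25  0.23] [ 0.615 -0.044  0.141]
50 [ 1.06 -0.27  0.32] [ 0.616 -0.036  0.149]
55 [ 1.02 -0.29  0.41] [ 0.617 -0.027  0.156]
60 [ 0.96 -0.31  0.49] [ 0.618 -0.018  0.162]
65 [ 0.92 -0.3   0.51] [ 0.619 -0.008  0.167]
70 [ 0.87 -0.32  0.58] [0.62  0.001 0.172]
75 [ 0.81 -0.33  0.66] [0.622 0.011 0.176]
80 [ 0.74 -0.34  0.73] [0.623 0.022 0.18 ]
85 [ 0.67 -0.35  0.79] [0.624 0.033 0.182]
90 [ 0.6  -0.35  0.85] [0.625 0.043 0.183]
95 [ 0.52 -0.36  0.9 ] [0.626 0.054 0.183]
100 [ 0.43 -0.36  0.94] [0.627 0.065 0.183]
105 [ 0.34 -0.35  0.98] [0.629 0.076 0.181]
110 [ 0.25 -0.35  1.01] [0.63  0.086 0.179]
115 [ 0.16 -0.34  1.03] [0.631 0.097 0.175]
120 [ 0.07 -0.33  1.04] [0.632 0.107 0.171]
```

```bash
python3 -m crank '[[[1.0,-0.2,-0.3,0,0,0],[1.05,-0.2,-0.4,0,0,0],[1.1,-0.05,-0.4,0,0,0],[1.1,-0.07,-0.37,0,0,0],[1.15,-0.1,-0.25,0,0,0],[1.15,-0.13,-0.15,0,0,0],[1.15,-0.17,-0.05,0,0,0],[0,0,0,0,0,0]]]'
python3 - <<'E'
from st import *
a=read_camera("side")[140:320,180:420]; cv2.imwrite("pics/s3.png",cv2.resize(a,None,fx=3,fy=3))
E
```

```text
time: 4.37
tool_pos: [0.6147, -0.0634, 0.1143]
tcp_rot: [-1.949, -1.234, -1.172]
wrist_force: [0.8, -1.4, 0.4]
width: -0.001
grip_force: 0.2
q [-0.66  0.46  1.98  1.1   1.33 -0.87] F [ 0.8 -1.4  0.4] t 4.37
[ 0.6147 -0.0634  0.1143]
[[ 0.199  0.903  0.381]
 [ 0.427 -0.43   0.796]
 [ 0.882  0.004 -0.471]]
deck mm [  56.4 -116.2  114.3]
```

View pics/s3.png

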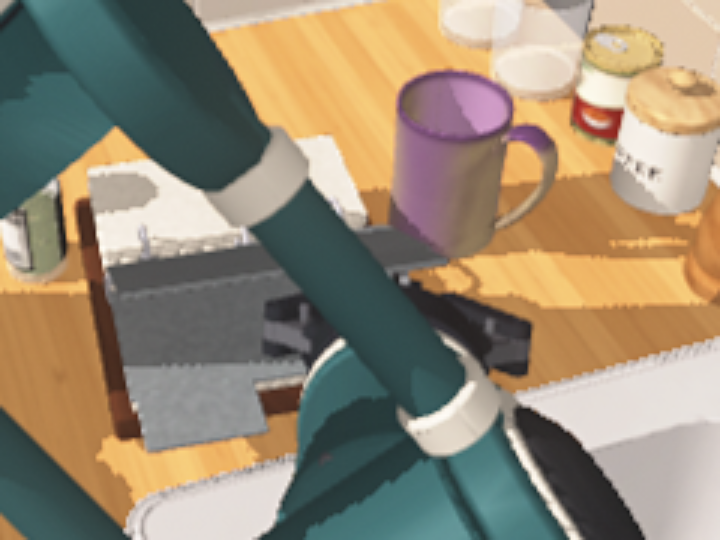

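The top divider is up about 30° and its edge runs (105,275)–(450,260). The lower divider still lies flat with its tab at (200,405), and the mug and jar are untouched. Continuing the arc.

```bash
python3 -m crank '[[[1.14,-0.19,0.03,0,0,0],[1.12,-0.22,0.13,0,0,0],[1.09,-0.25,0.23,0,0,0],[1.06,-0.27,0.32,0,0,0],[1.02,-0.29,0.41,0,0,0],[0.96,-0.31,0.49,0,0,0],[0.92,-0.3,0.51,0,0,0],[0.87,-0.32,0.58,0,0,0]]]'
python3 -m crank '[[[0.81,-0.33,0.66,0,0,0],[0.74,-0.34,0.73,0,0,0],[0.67,-0.35,0.79,0,0,0],[0.6,-0.35,0.85,0,0,0],[0,0,0,0,0,0]]]'
python3 - <<'E'
from st import *
a=read_camera("side")[100:320,160:420]; cv2.imwrite("pics/s4.png",cv2.resize(a,None,fx=2.5,fy=2.5))
E
```

```text
time: 5.08
tool_pos: [0.6214, 0.0029, 0.1715]
tcp_rot: [-1.95, -1.231, -1.169]
wrist_force: [-0.5, 0.4, -0.2]
width: 0.003
grip_force: 0.2
time: 5.5
tool_pos: [0.6256, 0.0461, 0.1815]
tcp_rot: [-1.948, -1.232, -1.168]
wrist_force: [0.1, 0.3, -0.6]
width: -0.001
grip_force: 0.0
q [-0.48  0.28  2.07  1.18  1.26 -0.73] F [ 0.1  0.3 -0.6] t 5.5
[0.6256 0.0461 0.1815]
[[ 0.202  0.904  0.378]
 [ 0.425 -0.429  0.797]
 [ 0.882 -0.001 -0.471]]
deck mm [ 55.2  -6.2 181.5]
```

View pics/s4.png

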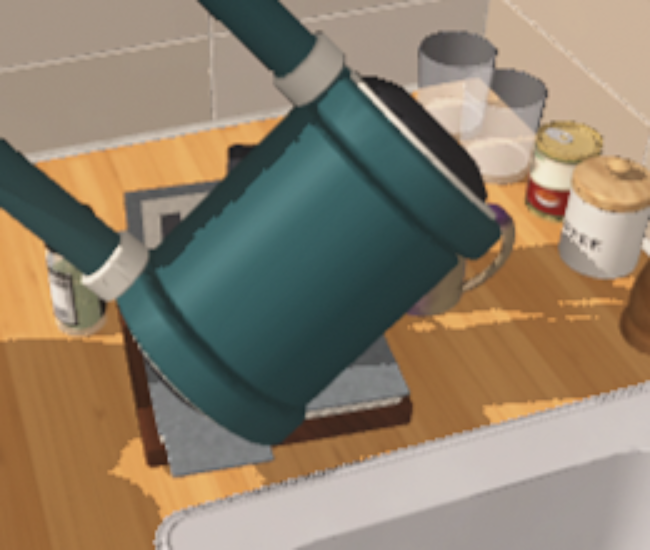

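The top divider stands roughly upright (left edge at (130,190)) and the lower one lies flat. Pushing on past upright.

```bash
python3 -m crank '[[[0.52,-0.36,0.9,0,0,0],[0.43,-0.36,0.94,0,0,0],[0.34,-0.35,0.98,0,0,0],[0.25,-0.35,1.01,0,0,0],[0.16,-0.34,1.03,0,0,0],[0.07,-0.33,1.04,0,0,0],[0,-0.3,1.0,0,0,0],[0,0,0,0,0,0]]]'
python3 -m crank '[[[0.5,0,-2.5,0,0,0],[0.5,0,-3,0,0,0],[0.5,0,-3,0,0,0],[0.5,0,-3,0,0,0],[0.5,0,-3,0,0,0],[0.5,0,-3,0,0,0],[0.5,0,-3,0,0,0],[0.5,0,-3,0,0,0]]]'
python3 -m crank '[[[0,0,-3,0,0,0],[0,0,-3,0,0,0],[0,0,0,0,0,0],[0,0,0,0,0,0],[0,0,0,0,0,0],[0,0,0,0,0,0],[0,0,0,0,0,0],[0,0,0,0,0,0]]]'
python3 -m crank '[[[0,0,0,0,0,0],[0,0,0,0,0,0],[0,0,0,0,0,0],[0,0,0,0,0,0],[0,0,0,0,0,0],[0,0,0,0,0,0],[0,0,0,0,0,0],[0,0,0,0,0,0]]]'
python3 - <<'E'
from st import *
a=np.hstack([read_camera("side")[100:320,130:400],read_camera("top")[80:300,180:400]]); cv2.imwrite("pics/s5.png",cv2.convertScaleAbs(cv2.resize(a,None,fx=1.6,fy=1.6),alpha=1.3))
E
```

```text
time: 6.22
tool_pos: [0.6331, 0.1188, 0.1628]
tcp_rot: [-1.949, -1.231, -1.166]
wrist_force: [-0.2, -0.5, -0.6]
width: 0.0
grip_force: 0.0
time: 6.88
tool_pos: [0.5525, -0.0546, 0.3112]
tcp_rot: [-1.951, -1.231, -1.169]
wrist_force: [0.7, 0.4, 0.4]
width: 0.001
grip_force: 0.0
time: 7.55
tool_pos: [0.5303, -0.1001, 0.3379]
tcp_rot: [-1.949, -1.23, -1.168]
wrist_force: [0.4, -0.3, -1.0]
width: -0.002
grip_force: 0.0
time: 8.22
tool_pos: [0.5305, -0.1013, 0.3387]
tcp_rot: [-1.951, -1.231, -1.169]
wrist_force: [-0.3, -0.0, 0.0]
width: -0.001
grip_force: 0.0
q [-0.8   0.09  1.96  0.97  1.63 -0.58] F [-0.3 -0.   0. ] t 8.22
[ 0.5305 -0.1013  0.3387]
[[ 0.203  0.903  0.38 ]
 [ 0.425 -0.431  0.796]
 [ 0.882  0.    -0.471]]
deck mm [ -23.1 -163.2  338.7]
```

View pics/s5.png

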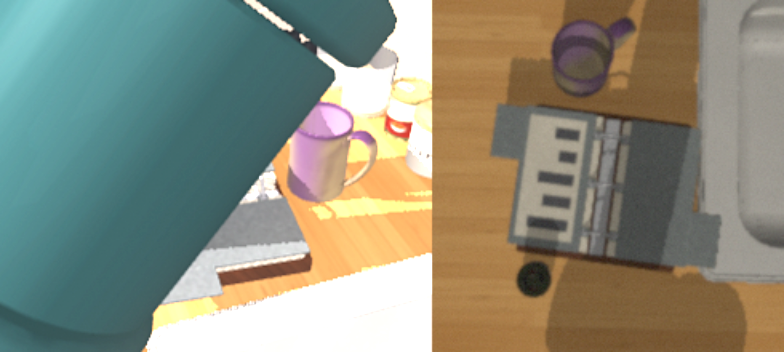

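The top view shows the top divider lying over on the +y half, printed face up with its tab at (508,130). The lower divider's tab is still at (705,235), and the mug and jar are in place. I'll let it settle and check that nothing changes between two frames.

```bash
python3 - <<'E'
from h import *
cv2.imwrite("pics/a.png",read_camera("top"))
E
python3 -m crank '[[[0,0,0,0,0,0],[0,0,0,0,0,0],[0,0,0,0,0,0],[0,0,0,0,0,0],[0,0,0,0,0,0],[0,0,0,0,0,0],[0,0,0,0,0,0],[0,0,0,0,0,0]]]' >/dev/null
python3 -m crank '[[[0,0,0,0,0,0],[0,0,0,0,0,0],[0,0,0,0,0,0],[0,0,0,0,0,0],[0,0,0,0,0,0],[0,0,0,0,0,0],[0,0,0,0,0,0],[0,0,0,0,0,0]]]'
python3 - <<'E'
from st import *
b=read_camera("top");a=cv2.imread("pics/a.png");o=cv2.imread("pics/top0.png")
print("moved px",(cv2.absdiff(a,b)[140:250,210:300].max(2)>30).sum())
hsv=cv2.cvtColor(b,cv2.COLOR_BGR2HSV);m=cv2.inRange(hsv,(0,0,40),(180,40,100))
m[:140]=0;m[182:]=0;m[:,:205]=0;m[:,240:]=0
c=max(cv2.findContours(cv2.morphologyEx(m,2,np.ones((3,3))),0,2)[0],key=cv2.contourArea)
print(cv2.boundingRect(c))
for z in(.060,.080):
    X=np.array([ray("top",q,z)-ring for q in c[:,0]]);print(z,"reach max",(X@dy).max().round(4),"x",(X@dx).min().round(3),(X@dx).max().round(3))
for n,sl in dict(mug=(slice(80,145),slice(245,312)),jar=(slice(240,270),slice(228,260))).items(): print(n,cv2.phaseCorrelate(cv2.cvtColor(o[sl],6).astype(float),cv2.cvtColor(b[sl],6).astype(float)))
E
```

```text
time: 9.7
tool_pos: [0.5304, -0.1013, 0.3387]
tcp_rot: [-1.95, -1.231, -1.169]
wrist_force: [0.2, 0.3, 0.0]
width: -0.0
grip_force: 0.0
q [-0.8   0.09  1.96  0.97  1.63 -0.58] F [0.2 0.3 0. ] t 9.7
[ 0.5304 -0.1013  0.3387]
[[ 0.203  0.903  0.38 ]
 [ 0.425 -0.43   0.796]
 [ 0.882 -0.    -0.471]]
deck mm [ -23.2 -163.1  338.7]
moved px 0
(218, 146, 22, 35)
0.06 reach max 0.1429 x 0.016 0.082
0.08 reach max 0.1408 x 0.014 0.078
mug ((0.08718185873241424, -0.021582398655553447), 0.9530428213901218)
jar ((0.06290913451824487, 0.09124154307769139), 1.0925645031389277)
```

The tab reaches 143 mm (146 expected when flat) and spans 16–82 mm along the deck. Nothing moved between frames, and the mug and jar are unshifted. Handing in.

```bash
python3 -c "from workcell import *;print(finish_job())"
```

```text
the job is handed in; nothing more can be done
None
```

The top divider is turned over and, by the camera check, lies flat and still on the +y half; the lower divider, mug and jar have not moved, the robot is clear, and the job is handed in at about 10 s (no verdict was returned).

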